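# Trip the roller limit switch under the fume hood's sash

### The arm

A 6-joint arm with a two-finger parallel gripper is mounted at the origin on the work surface. World frame = base frame: x ahead of the robot, y to its left, z up, the work surface at z = 0. Lengths are in mm, angles in rad, forces in N, time in s.
With the tool pointing down it reaches from about 400 to 925 mm from the base axis. Payload 12.5 kg.
Tool frame: the origin (TCP) lies at the very end of the fingers, on their centre line; the grasp point (between the pads) lies env.grip_point_offset behind it (env.grip_point_offset is the distance from the TCP to the grasp point, in mm); y points along the fingers, z is the direction in which the jaws open and shut, and the axes are right-handed (so a half turn about y gives the same grasp; the last joint's range is limited). The gripper opens to 95 mm and grips with 3 to 60 N. Pads are 20 mm wide; open, the fingers measure 119 mm over their backs; the gripper's body (75 mm by 180 mm) begins 59 mm behind the grasp point.
Start: joints at [1.016, 0.491, 1.559, -0, 1.092, -0.106], TCP at [271.166, 563.133, 189.061] pointing down, gripper open.
Joint ranges: [-3.1, 3.1], [-0.84, 2.19], [0.05, 2.79], [-1.13, 4.28], [0.06, 2.93], [-2.69, 2.69]. Speed limits (rad/s): [2.22, 2.22, 2.79, 3.14, 3.14, 3.14].

### API

Orientations are given as [roll, pitch, yaw] about the fixed x, y, z axes, in that order (R = Rz(yaw) Ry(pitch) Rx(roll)).
In Python, from cell import readout, read_camera, env, nets gives the robot as it stands.
- The arm moves only by the tool apply_moves, never from a script. Its argument "increments" is a list of rows, each a list of 3 entries, a list of its own where there are three numbers: the shift along the tool's x, y, z in cm, then the turn, a rotation vector about the tool's x, y, z in degrees, then the finger opening in cm, from 0 to 9.51. A call has exactly 5 rows; each row shifts and turns the pose as measured when the row begins, along the tool's axes as they then stand; what a row does not reach is not made up. A row lasts 1/8 s, in which the tool goes at most 62.5 mm and 10.7 degrees, less where a joint would pass 70% of its speed; a pose out of reach is approached as far as the arm can. A call with a gripper value outside its range is refused whole. The fingers move at their own pace and stop on an object; the grip force is fixed at half the most. Time passes only in rows, so rows that do not move let the fingers close, or fill a call up. It gives the time, the measured TCP pose, the force and the opening at its end, in the units of the state.
- readout.state(): the state, without advancing time (a new reading comes with each control period).
- read_camera(name): name is "side" or "top"; returns a dict with "img" (384x512x3 uint8, red, green, blue), "vfov" (degrees; the focal length in pixels is half the picture's height over the tangent of half this angle, whatever the lens; pixels are square), "cx", "cy" (the principal point, pixels), "rvec" (rotation vector, rad) and "tvec" (3), from world to camera coordinates, as OpenCV has them. Camera axes: x right, y down, z forward; pixel columns grow to the right and rows downward; lengths in mm; the calibration is good to about 2 mm. A picture is of the moment at which its call begins. There is no depth.
- env.job_done(): hands the job in, once; it reports no verdict.
Trained networks look in a picture, given as the dict that the camera call returned (one of the last four; its "shot" number tells which), for a name from the list of things; names that differ only in an ending like _2 or _b are one class to them, and where a whole thing is asked for, a point or a joint stands for the part that bears it (a point fixed in the world has none). Each returns a list of dicts, best first, with "confidence" (0 to 1); they miss things now and then, are a little off and sometimes report something else, mostly with a low value. They report only what shows in the picture. A call takes as long as a camera call.
- nets.look_for(picture, thing): "point" ([x, y, z] in mm, in the coordinates of the camera as it stood for that picture, good to about 4 mm: the middle of the surface that is visible of it).
- nets.mark_of(picture, thing): "point" ([x, y, z] in mm, in the coordinates of the camera as it stood for that picture, good to about 4 mm: a listed point, or the origin of a listed thing).
The state is a dict: "t": time; "joints": joint angles; "qvel": joint speeds; "tau": joint torques, N m; "eef_pos": TCP position; "tcp_rot": TCP orientation; "ft_force": force on the tool from outside, world axes, zero at the start; "moment": the same for the moment, N m; "opening": opening from 0.0 (shut) to 1.0 (fully open).
Only numpy, scipy, OpenCV 4.12 (cv2) and the standard library are available. Lean on these libraries where they do the work, as an engineer would, in place of code of your own. Each camera call takes 0.05 s, during which the arm holds its last target. There are 200 camera calls.

### The job

Check the limit switch in the fume hood: raise the clear sash by its handle about 200 mm or more and let go, so that it stays up by itself. Then reach in under it and push the roller arm (not the bare rod) sideways, towards the other switch, until it trips, hold it there for a moment without driving it to its end stop, and let it spring back. Leave the sash up, and the other switch and everything else as they are.

Things in the scene. Friction and masses are not known exactly. Their poses are not given: they have to be found in the camera images.
- hood: Fixed clear-walled fume hood, aluminium frame, open at the back. Origin on the table under the middle of the sash; x into the hood, away from the robot, y left, z up. Inner side walls at y = +-300 mm. Clear roof 300 mm up over x = 20 to 260 mm: nothing inside can be reached straight from above. Sash guide posts, 24 mm square, 580 mm high, at x = 0, y = +-312 mm.
- sash (a joint): Height (m) the sash is raised: 0 shut, 0.26 top stop. Clear panel with aluminium rails in the hood's plane x = 0, 596 mm wide, 12 mm thick at the rails; lower edge 5 mm above the table plus this value, upper edge 286 mm plus it. About 0.5 kg; friction (9 N) holds it where it is left; raising it takes about 15 N.
- sash_handle (a point): Centre of the sash's handle: black upright bar 24 mm wide (hood y), 22 mm deep (x), 70 mm tall, mid-sash on the robot's side, centre 50 mm in front of the sash plane (33 mm gap behind the bar) and 95 mm above the table plus the sash's height. Two stand-offs, 16 mm wide, join it to the panel 27 mm above and below its centre. Moves with the sash.
- roller_switch_pivot (a point): On the roller arm's upright pivot axis, at the roller's mid height (65 mm above the table); x into the hood, y left. The switch is a fixed flat grey box 94 x 56 mm, 38 mm high, lying behind the pivot; the arm swings level; its hub is 24 mm across, top 58 mm above the table. It stands left or right of the other switch, about 140 mm from it.
- roller (a point): Centre of the roller: black upright cylinder, 26 mm across, 24 mm high (53 to 77 mm above the table), on the end of a flat steel arm, 80 mm from the pivot towards the robot, about 45 mm behind the sash plane. The arm (12 mm wide, 46 to 52 mm above the table) runs below the roller. Moves with the arm.
- roller_arm (a joint): Angle (rad) of the roller arm: 0 at rest, positive when the roller is swung to the right (hood -y), negative when to the left (+y). It trips beyond 0.45 either way; end stops at 1.1 (avoid going beyond 0.95). A spring brings it back: 0.5 N m per rad, so about 4 N at the roller at 0.6 rad.
- rod_switch_pivot (a point): The other switch, the same box but with a bare thin rod in place of the roller arm; to be left alone. This point is on its pivot axis, 65 mm above the table.
- rod_arm (a joint): Angle (rad) of the bare rod of the other switch (6 mm thick, 95 mm long from its pivot towards the robot, 51 mm above the table); 0 at rest, positive to the right. Do not deflect it by more than 0.3.
- tape: Roll of brown tape lying in the hood near a side wall, 84 mm across, 22 mm high, origin under its centre. Bystander.
- module: Metal assembly with three rods between two end plates, 100 x 60 x 45 mm, lying in the hood near the other side wall, origin under its centre. Bystander.
- bottle: White plastic bottle, 72 mm across, 190 mm high, standing on the bench to the right of the robot, origin under its centre. Bystander.

How it is judged (in metres and radians):
On the way, in this order (a step that is already met when the one before it is completed fails the run):
1. the sash is raised at least 180 mm and stays there with the fingers off it (value of joint sash above 0.18 m and velocity of joint sash between -0.01 and 0.01 m/s and contact force between the fingers and sash below 0.3 N), for 0.3 s.
2. the roller arm is swung towards the other switch past its trip angle (0.45 rad) for 0.2 s (((y of roller_switch_pivot in the frame of hood above 0 m and value of joint roller_arm above 0.45 rad) or (y of roller_switch_pivot in the frame of hood below 0 m and value of joint roller_arm below -0.45 rad))), for 0.2 s.
At the end, for the whole second after the job is handed in: The sash is still raised at least 180 mm and at rest, the roller arm has been tripped and has sprung back to within 0.1 rad of rest, and the other switch's rod is at rest too (within 0.1 rad) (value of joint sash above 0.18 m and velocity of joint sash between -0.01 and 0.01 m/s and value of joint roller_arm between -0.1 and 0.1 rad and value of joint rod_arm between -0.1 and 0.1 rad); the robot touches nothing.
It fails at once if the roller arm is driven to its end stop (beyond 0.95 rad) (value of joint roller_arm above 0.95 rad or value of joint roller_arm below -0.95 rad).
It fails at once if the bare rod of the other switch is deflected by more than 0.3 rad (value of joint rod_arm above 0.3 rad or value of joint rod_arm below -0.3 rad).
It fails at once if the tape or the module is shifted more than 30 mm, or the bottle is knocked over (distance of any of tape, module from where it was at the start of the episode above 0.03 m or angle between bottle's own z axis and vertical above 0.5 rad).
It also fails if it takes over 64 s, if anything falls off the work surface, if the arm or the gripper's body presses on something with over 40 N, if the wrist force passes 120 N, or if a joint passes its speed limit or range.

## Working session

There is one attempt and no reset: what is moved stays moved. The work goes in short steps, Python scripts to look and compute and a tool call to move; the robot and the scene stay as the last step left them, time stands still between calls to the robot, and variables do not carry over. Pictures are saved under pics/ and viewed, about 8 in all and at most 12, crops included, and the job is handed in when it is done.

Besides the shell and the picture viewer there is one more tool, called after "Call:" as name([rows], argument=value, ...), one row to a line, values as JSON. apply_moves: Moves the arm, as the interface text tells. Its arguments: {"type":"object","properties":{"increments":{"type":"array"}},"required":["increments"]}

```bash
mkdir -p pics
cat > h.py <<'E'
import numpy as np, cv2
from cell import readout, read_camera, env, nets
from scipy.spatial.transform import Rotation as R
def w(pic,p):
    M=cv2.Rodrigues(np.array(pic["rvec"],float))[0]
    return M.T@(np.array(p)-np.array(pic["tvec"]).ravel())
def px(pic,P):
    f=pic["img"].shape[0]/2/np.tan(np.radians(pic["vfov"])/2)
    M=cv2.Rodrigues(np.array(pic["rvec"],float))[0]
    c=M@np.array(P,float)+np.array(pic["tvec"]).ravel()
    return np.array([pic["cx"]+f*c[0]/c[2],pic["cy"]+f*c[1]/c[2]])
def find(pic,names,kinds=("mark_of",)):
    for n in names:
        for k in kinds:
            for d in getattr(nets,k)(pic,n)[:2]:
                P=w(pic,d["point"]); print(n,k,round(d["confidence"],2),P.round(1),px(pic,P).round())
def save(pic,name,crop=None,s=1):
    im=pic["img"][:,:,::-1]
    if crop: im=im[crop[1]:crop[3],crop[0]:crop[2]]
    cv2.imwrite("pics/"+name,cv2.resize(im,None,fx=s,fy=s,interpolation=cv2.INTER_CUBIC))
E
python3 - <<'E'
from h import *
s=readout.state(); print(s["t"],s["eef_pos"],s["tcp_rot"],s["opening"],env.grip_point_offset)
for c in ("side","top"):
    p=read_camera(c); print(c,p["vfov"],p["tvec"]); save(p,c+"0.png",s=1.5)
    find(p,["hood","sash_handle","roller_switch_pivot","roller","rod_switch_pivot","tape","module","bottle"])
E
```

```text
0.0 [271.03931389 562.88663673 188.45847832] [-1.57187694e+00  8.25715670e-05 -4.48748117e-01] 0.9994748430143321 18.8
side 45.983310859788375 [ 230.58052792  485.89673699 1095.02559391]
hood mark_of 0.86 [538.9  84.3  -1.4] [192. 230.]
sash_handle mark_of 0.94 [493.5  83.9 103.8] [197. 235.]
sash_handle mark_of 0.39 [ 650.5 -108.2    4.2] [226. 159.]
roller_switch_pivot mark_of 0.48 [671.2  23.8  69.8] [180. 171.]
roller mark_of 0.47 [592.7   8.2  71.1] [201. 190.]
rod_switch_pivot mark_of 0.44 [658.2 165.7  64.1] [137. 205.]
rod_switch_pivot mark_of 0.21 [ 315.7 -486.1    2.7] [405. 176.]
tape mark_of 0.56 [ 648.3 -108.     3.2] [227. 160.]
module mark_of 0.47 [658.  299.8   2.6] [ 99. 240.]
bottle mark_of 0.55 [ 315.2 -486.5    1.9] [406. 177.]
top 57.56172961365395 [ -86.33571491  549.97284078 1164.16780565]
hood mark_of 0.89 [535.4  90.4   6.1] [198. 197.]
sash_handle mark_of 0.55 [489.4  84.2 102.9] [195. 208.]
roller mark_of 0.55 [592.8   2.3  67.5] [222. 178.]
tape mark_of 0.52 [ 648.9 -107.2    6.6] [255. 165.]
bottle mark_of 0.96 [ 311.6 -482.7   -0.6] [365. 262.]
bottle mark_of 0.69 [537.6  87.7   4.3] [199. 196.]
```

View pics/side0.png

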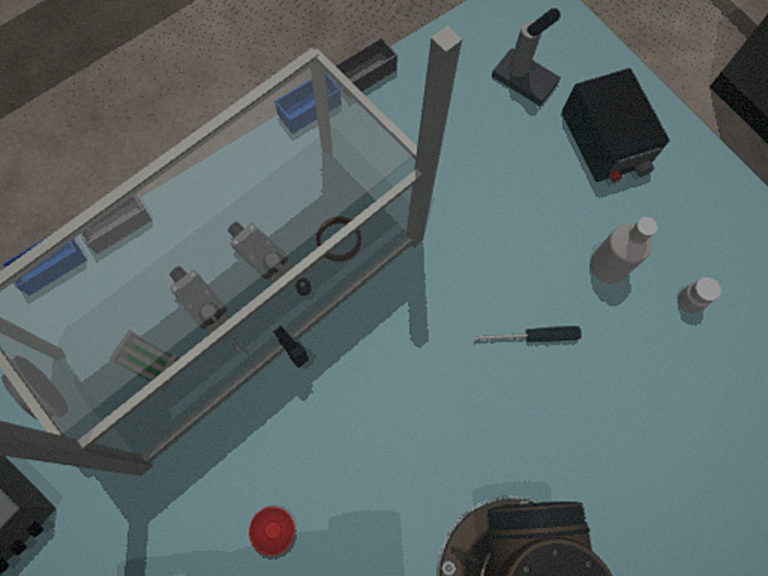

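View pics/top0.png

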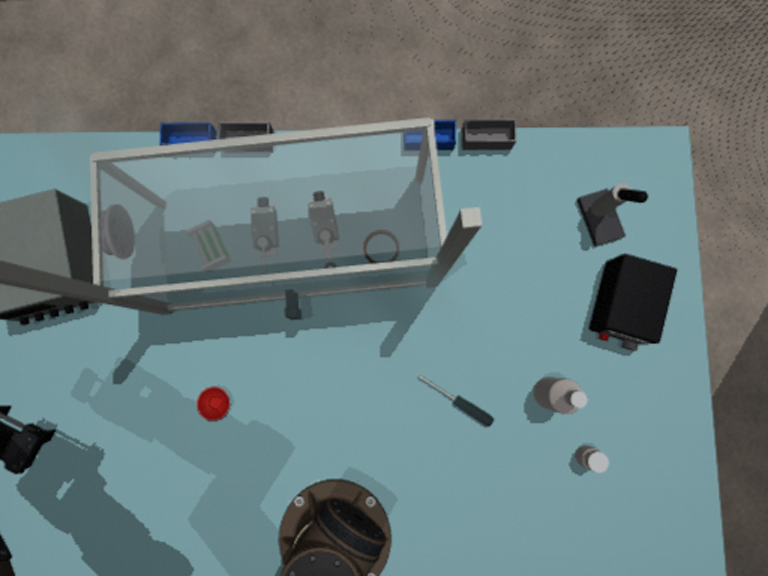

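```bash
cat >> h.py <<'E'
def ray(pic,u,z):
    f=pic["img"].shape[0]/2/np.tan(np.radians(pic["vfov"])/2)
    M=cv2.Rodrigues(np.array(pic["rvec"],float))[0]; C=-M.T@np.array(pic["tvec"]).ravel()
    d=M.T@np.array([(u[0]-pic["cx"])/f,(u[1]-pic["cy"])/f,1]); return C+d*(z-C[2])/d[2]
def tool(yaw,down):  # tool y along heading yaw, tilted 'down' deg below horizontal, jaws level
    # base: x up, y fwd, z left
    B=np.array([[0,1,0],[0,0,1],[1,0,0]],float)
    return R.from_euler('ZY',[yaw,np.radians(down)])*R.from_matrix(B)
def plan(pos,rot,op,n=5,vmax=55,wmax=9.5):
    s=readout.state(); p=np.array(s["eef_pos"]); q=R.from_euler('xyz',s["tcp_rot"])
    pos=np.array(pos,float)
    print("t",round(s["t"],2),"p",p.round(1),"err",(pos-p).round(1),"ang",np.degrees((q.inv()*rot).magnitude()).round(1),"F",np.array(s["ft_force"]).round(1),"op",round(s["opening"],2),"q",np.array(s["joints"]).round(3))
    D=pos-p; W=(q.inv()*rot).as_rotvec()
    k=max(np.linalg.norm(D)/vmax,np.degrees(np.linalg.norm(W))/wmax,1e-9); print("rows needed",round(k,2))
    st=1/max(k,n) if k>n else 1/np.ceil(max(k,1))
    a=0; rows=[]
    for i in range(n):
        if a>=.999: rows.append([[0,0,0],[0,0,0],op]); continue
        a+=st; Q=q*R.from_rotvec(W*(a-st))
        rows.append([list((Q.inv().apply(D*st)/10).round(2)),list(np.degrees(W*st).round(1)),op])
    print(str(rows).replace("np.float64(","").replace(")",""))
E
python3 - <<'E'
from h import *
p=read_camera("side"); t=read_camera("top")
for pic,l,r in((p,(148,468),(415,243)),(t,(170,310),(437,283))):
    L=ray(pic,np.array(l)/1.5,0);Q=ray(pic,np.array(r)/1.5,0);d=L-Q
    print(L.round(),Q.round(),np.linalg.norm(d),np.arctan2(-d[0],d[1]))
plan([400,85,210],tool(.09,70),9.5)
E
```

```text
[498. 394.   0.] [ 562. -220.    0.] 616.8980250986318 0.10350502072393666
[503. 393.   0.] [ 565. -237.    0.] 632.8250934270093 0.09829931519741203
t 1.0 p [271.2 563.1 189.1] err [ 128.8 -478.1   20.9] ang 36.6 F [-0.1 -0.2  0.6] op 1.0 q [ 1.016  0.491  1.559 -0.     1.092 -0.106]
rows needed 9.01
[[[3.59, -0.23, -4.16], [0.6, -3.4, -2.2], 9.5], [[3.34, -0.15, -4.36], [0.6, -3.4, -2.2], 9.5], [[3.09, -0.07, -4.55], [0.6, -3.4, -2.2], 9.5], [[2.81, -0.01, -4.73], [0.6, -3.4, -2.2], 9.5], [[2.53, 0.04, -4.89], [0.6, -3.4, -2.2], 9.5]]
```

Call:
apply_moves([
  [[3.6, -0.2, -4.2], [0.6, -3.4, -2.2], 9.5],
  [[3.3, -0.2, -4.4], [0.6, -3.4, -2.2], 9.5],
  [[3.1, -0.1, -4.6], [0.6, -3.4, -2.2], 9.5],
  [[2.8, 0, -4.7], [0.6, -3.4, -2.2], 9.5],
  [[2.5, 0, -4.9], [0.6, -3.4, -2.2], 9.5],
])

```text
t: 1.62
eef_pos: [344.0, 292.6, 201.4]
tcp_rot: [-1.547, -0.204, -0.14]
ft_force: [1.4, 0.0, 0.8]
opening: 0.999
```

Run:
```python
from h import *
plan([390,82,210],tool(.1,50),9.5)
```

```text
t 1.62 p [344.  292.6 201.4] err [  46.  -210.6    8.6] ang 31.2 F [1.4 0.  0.8] op 1.0 q [ 0.642  0.173  2.045 -0.182  0.77  -0.671]
rows needed 3.92
[[[1.88, 0.05, -5.06], [1.2, -3.2, -7.0], 9.5], [[1.58, 0.16, -5.15], [1.2, -3.2, -7.0], 9.5], [[1.26, 0.22, -5.24], [1.2, -3.2, -7.0], 9.5], [[0.94, 0.25, -5.3], [1.2, -3.2, -7.0], 9.5], [[0, 0, 0], [0, 0, 0], 9.5]]
```

Call:
apply_moves([
  [[1.9, 0, -5.1], [1.2, -3.2, -7], 9.5],
  [[1.6, 0.2, -5.1], [1.2, -3.2, -7], 9.5],
  [[1.3, 0.2, -5.2], [1.2, -3.2, -7], 9.5],
  [[0.9, 0.2, -5.3], [1.2, -3.2, -7], 9.5],
  [[0, 0, 0], [0, 0, 0], 9.5],
])

```text
t: 2.25
eef_pos: [376.4, 127.1, 207.9]
tcp_rot: [-1.531, -0.581, 0.046]
ft_force: [0.3, 0.5, -0.2]
opening: 0.995
```

Run:
```python
from h import *
plan([400,80,210],tool(.1,45),9.5)
```

```text
t 2.25 p [376.4 127.1 207.9] err [ 23.6 -47.1   2.1] ang 12.0 F [ 0.3  0.5 -0.2] op 1.0 q [ 0.188 -0.039  2.417 -0.211  0.187 -1.244]
rows needed 1.26
[[[0.95, 0.4, -2.42], [-0.1, -1.3, -5.8], 9.5], [[0.85, 0.5, -2.44], [-0.1, -1.3, -5.8], 9.5], [[0, 0, 0], [0, 0, 0], 9.5], [[0, 0, 0], [0, 0, 0], 9.5], [[0, 0, 0], [0, 0, 0], 9.5]]
```

Run:
```python
from h import *
import itertools
Q=np.array([[1.016,.491,1.559,0,1.092,-.106],[.642,.173,2.045,-.182,.77,-.671],[.188,-.039,2.417,-.211,.187,-1.244]])
T=R.from_euler('xyz',[[-1.57187694,0,-.44874],[-1.547,-.204,-.14],[-1.531,-.581,.046]])
best=[]
for ax4 in 'xyz':
 for ax5 in 'xyz':
  for ax6 in 'xyz':
   for sg in itertools.product([1,-1],repeat=4):
    for a in ('y',):
     C=[(R.from_euler('ZYY'[:2],[q[0],sg[0]*(q[1]+q[2])])*R.from_euler(ax4,sg[1]*q[3])*R.from_euler(ax5,sg[2]*q[4])*R.from_euler(ax6,sg[3]*q[5])).inv()*t for q,t in zip(Q,T)]
     e=max((C[0].inv()*C[i]).magnitude() for i in(1,2)); best.append((e,ax4,ax5,ax6,sg,C[0].as_matrix().round(2).tolist()))
best.sort(key=lambda b:b[0])
for b in best[:6]:print(b)
```

```text
(0.001595118544331144, 'z', 'y', 'z', (1, 1, 1, 1), [[-0.0, 0.0, -1.0], [-1.0, -0.0, 0.0], [-0.0, 1.0, 0.0]])
(0.27190364517579957, 'z', 'x', 'y', (1, 1, 1, 1), [[0.05, 0.91, -0.42], [-0.37, 0.41, 0.83], [0.93, 0.12, 0.36]])
(0.27233935872909243, 'z', 'z', 'x', (1, 1, 1, 1), [[-0.91, 0.41, -0.12], [-0.42, -0.83, 0.36], [0.05, 0.37, 0.93]])
(0.29738862439316405, 'x', 'y', 'z', (1, 1, 1, 1), [[-0.0, 0.0, -1.0], [-1.0, -0.0, 0.0], [-0.0, 1.0, 0.0]])
(0.297964513017948, 'y', 'y', 'z', (1, 1, 1, 1), [[-0.0, 0.0, -1.0], [-1.0, -0.0, 0.0], [-0.0, 1.0, 0.0]])
(0.29883035622845266, 'y', 'y', 'z', (1, -1, 1, 1), [[-0.0, 0.0, -1.0], [-1.0, -0.0, 0.0], [-0.0, 1.0, 0.0]])
```

```bash
cat >> h.py <<'E'
C6=np.array([[0,0,-1],[-1,0,0],[0,1,0]],float)
def fk(q,P):
    a,h,L1,e,L2,s,d=P
    R1=R.from_euler('z',q[0]);R2=R1*R.from_euler('y',q[1]);R3=R2*R.from_euler('y',q[2])
    R6=R3*R.from_euler('ZYZ',q[3:6])
    p=R1.apply([a,s,h])+R2.apply([0,0,L1])+R3.apply([e,0,L2])+R6.apply([0,0,d])
    return p,R6*R.from_matrix(C6)
E
python3 - <<'E'
from h import *
from scipy.optimize import least_squares
Q=np.array([[1.016,.491,1.559,0,1.092,-.106],[.642,.173,2.045,-.182,.77,-.671],[.188,-.039,2.417,-.211,.187,-1.244]])
X=np.array([[271.166,563.133,189.061],[344,292.6,201.4],[376.4,127.1,207.9]])
f=lambda P:np.concatenate([(fk(q,P)[0]-x) for q,x in zip(Q,X)]+[(P-np.array([0,350,450,0,450,60,250]))*.003])
r=least_squares(f,[0,350,450,0,450,60,250]);print(r.x.round(1),r.fun[:9].round(1))
E
```

```text
[1.000e-01 2.014e+02 5.857e+02 4.520e+01 4.128e+02 6.610e+01 2.983e+02] [ 0.1 -0.   0.1 -0.1  0.1 -0.1  0.  -0.   0. ]
```

```bash
cat >> h.py <<'E'
from scipy.optimize import least_squares
PK=np.array([0.1,201.4,585.7,45.2,412.8,66.1,298.3])
LO=np.array([-3.1,-.84,.05,-1.13,.06,-2.69]);HI=np.array([3.1,2.19,2.79,4.28,2.93,2.69])
def ik(p,rot,seed):
    def f(q):
        x,r=fk(q,PK); return np.concatenate([(x-p)/300,(r.inv()*rot).as_rotvec()])
    r=least_squares(f,np.clip(seed,LO+.01,HI-.01),bounds=(LO,HI)); return r.x,np.abs(r.fun).max()
E
python3 - <<'E'
from h import *
O=np.array([537,87,0]);hx=np.array([np.cos(.1),np.sin(.1),0]);hy=np.array([-np.sin(.1),np.cos(.1),0])
for name,g,off in(("grip",[-50,0,98],18.8),("lift",[-50,0,330],18.8),("push",[65,-80,66],0),("pushed",[65,-35,66],0)):
  for down in(0,20,30,40,50,60):
    t=tool(.1,down);ax=t.apply([0,1,0]);
    p=O+hx*g[0]+hy*g[1]+np.array([0,0,g[2]])+ax*off
    for sn,tt,sd in(("q4=0",t,[.2,.3,2,0,.4,-1.5]),("q4=pi",t,[.2,.3,2,3.1,.4,1.5])):
      q,e=ik(p,tt,sd); print(name,down,sn,q.round(2) if e<.003 else "no %.2f"%e)
E
```

```text
grip 0 q4=0 no 0.82
grip 0 q4=pi [-0.06  1.44  2.72  2.85  2.57  1.32]
grip 20 q4=0 no 0.57
grip 20 q4=pi [-0.05  1.04  2.74  3.    1.85  1.48]
grip 30 q4=0 no 0.44
grip 30 q4=pi [-0.03  0.78  2.67  3.02  1.35  1.53]
grip 40 q4=0 no 0.32
grip 40 q4=pi [-0.02  0.58  2.57  3.02  0.89  1.57]
grip 50 q4=0 no 0.19
grip 50 q4=pi [-0.01  0.47  2.46  2.99  0.48  1.62]
grip 60 q4=0 no 0.06
grip 60 q4=pi [0.01 0.41 2.34 2.79 0.14 1.83]
lift 0 q4=0 no 0.49
lift 0 q4=pi [-0.06  0.38  2.68  2.98  1.49  1.58]
lift 20 q4=0 no 0.23
lift 20 q4=pi [-0.05  0.03  2.49  2.9   0.61  1.72]
lift 30 q4=0 no 0.10
lift 30 q4=pi [-0.03 -0.04  2.37  2.67  0.26  1.96]
lift 40 q4=0 [-0.02 -0.06  2.25  0.84  0.12 -2.48]
lift 40 q4=pi no 0.04
lift 50 q4=0 [-0.01 -0.05  2.13  0.19  0.37 -1.83]
lift 50 q4=pi no 0.17
lift 60 q4=0 [ 0.01 -0.01  2.02  0.08  0.62 -1.72]
lift 60 q4=pi no 0.29
push 0 q4=0 no 0.86
push 0 q4=pi [-0.26  1.22  2.44  2.73  2.05  1.37]
push 20 q4=0 no 0.58
push 20 q4=pi [-0.24  0.91  2.46  2.82  1.44  1.49]
push 30 q4=0 no 0.44
push 30 q4=pi [-0.22  0.76  2.41  2.82  1.07  1.56]
push 40 q4=0 no 0.30
push 40 q4=pi [-0.2   0.64  2.33  2.79  0.71  1.65]
push 50 q4=0 no 0.16
push 50 q4=pi [-0.17  0.56  2.22  2.64  0.37  1.84]
push 60 q4=0 no 0.04
push 60 q4=pi no 0.01
pushed 0 q4=0 no 0.86
pushed 0 q4=pi [-0.12  1.23  2.45  2.89  2.09  1.44]
pushed 20 q4=0 no 0.58
pushed 20 q4=pi [-0.11  0.92  2.47  2.94  1.46  1.52]
pushed 30 q4=0 no 0.44
pushed 30 q4=pi [-0.1   0.76  2.42  2.95  1.08  1.56]
pushed 40 q4=0 no 0.30
pushed 40 q4=pi [-0.08  0.64  2.33  2.93  0.71  1.62]
pushed 50 q4=0 no 0.16
pushed 50 q4=pi [-0.06  0.56  2.23  2.83  0.36  1.73]
pushed 60 q4=0 no 0.02
pushed 60 q4=pi no 0.00
```

```bash
cat >> h.py <<'E'
O=np.array([537,87,0.]);YAW=.1
hx=np.array([np.cos(YAW),np.sin(YAW),0]);hy=np.array([-np.sin(YAW),np.cos(YAW),0])
FL=R.from_euler('y',np.pi)
def hp(x,y,z): return O+hx*x+hy*y+np.array([0,0,z])
def pose(x,y,z,down=25,off=18.8,yaw=YAW):  # hood-frame point, placed 'off' behind the TCP; flipped roll
    t=tool(yaw,down); return hp(x,y,z)+t.apply([0,1,0])*off, t*FL
def jplan(qs,op,n=5,wmax=9.5,vmax=50,qmax=.22):
    s=readout.state(); q=np.array(s["joints"]); print("t",round(s["t"],2),"q",q.round(3))
    rows=[];seq=list(qs)
    while len(rows)<n and seq:
        d=seq[0]-q; a0=fk(q,PK); 
        lo=1.
        while 1:
            a1=fk(q+d*lo,PK)
            if np.linalg.norm(a1[0]-a0[0])<=vmax and np.degrees((a0[1].inv()*a1[1]).magnitude())<=wmax and np.abs(d*lo).max()<=qmax: break
            lo*=.93
        rows.append([list((a0[1].inv().apply(a1[0]-a0[0])/10).round(1)),list(np.degrees((a0[1].inv()*a1[1]).as_rotvec()).round(1)),op])
        q=q+d*lo
        if lo==1.: seq.pop(0)
    while len(rows)<n: rows.append([[0,0,0],[0,0,0],op])
    print(str(rows).replace("np.float64(","").replace(")",""),"left",len(seq),"end",fk(q,PK)[0].round())
E
python3 - <<'E'
from h import *
p,t=pose(-50,0,97,25,18.8-100)
q,e=ik(p,t,[-.03,.8,2.6,3,1.4,-1.5]);print(p,q.round(3),e)
p,t=pose(-50,0,97,25); print(ik(p,t,[-.03,.8,2.6,3,1.4,-1.5]))
jplan([np.array([.15,.0,2.35,.5,.5,-1.3]),np.array([.0,.2,2.5,2.5,.6,-1.4])],9.5)
E
```

```text
[414.02525386  74.66136917 131.31660285] [ 0.005  0.6    2.79   3.083  1.292 -1.601] 0.09485572406445025
(array([-0.04008835,  0.90929395,  2.70883788,  3.01462081,  1.60692759,
       -1.6349316 ]), np.float64(7.520384315284901e-13))
t 2.25 q [ 0.188 -0.039  2.417 -0.211  0.187 -1.244]
[[[-1.3, 0.2, 0.3], [0.4, 8.4, 3.9], 9.5], [[-1.3, 0.1, 0.7], [1.1, 8.0, 4.0], 9.5], [[-1.4, 0.1, 1.2], [1.8, 8.2, 4.3], 9.5], [[-1.3, 0.0, 1.5], [2.4, 7.5, 4.2], 9.5], [[-0.9, -0.0, 1.2], [1.9, 4.8, 2.8], 9.5]] left 1 end [336. 187. 192.]
```

Call:
apply_moves([
  [[-1.3, 0.2, 0.3], [0.4, 8.4, 3.9], 9.5],
  [[-1.3, 0.1, 0.7], [1.1, 8.0, 4.0], 9.5],
  [[-1.4, 0.1, 1.2], [1.8, 8.2, 4.3], 9.5],
  [[-1.3, 0.0, 1.5], [2.4, 7.5, 4.2], 9.5],
  [[-0.9, 0, 1.2], [1.9, 4.8, 2.8], 9.5],
])

```text
t: 2.88
eef_pos: [334.8, 189.5, 191.7]
tcp_rot: [-1.175, -0.095, -0.568]
ft_force: [0.2, -0.1, 0.4]
opening: 0.998
```

```bash
cat > go.py <<'E'
from h import *
p,t=pose(-50,0,215,25)
q,e=ik(p,t,[-.03,.4,2.6,3,1.,-1.5]);print(p,q.round(3),e)
pp,tt=pose(-110,0,260,25)
jplan([np.array([.05,.1,2.5,2.,.55,-1.4]),q],9.5)
E
python3 go.py
```

```text
[504.20325617  83.70934946 207.05477668] [-0.04   0.368  2.612  2.988  0.975 -1.544] 2.1811520885724653e-10
t 2.88 q [ 0.158  0.003  2.344  0.492  0.51  -1.261]
[[[-1.1, 0.4, 1.1], [3.1, 8.1, 2.3], 9.5], [[-0.9, 0.4, 1.1], [3.2, 8.4, 2.1], 9.5], [[-0.7, 0.3, 1.1], [3.3, 8.6, 1.9], 9.5], [[-0.4, 0.3, 1.1], [3.3, 8.6, 1.5], 9.5], [[-0.2, 0.2, 1.2], [3.3, 8.3, 1.2], 9.5]] left 2 end [352. 248. 204.]
```

The controller tracks the branch as intended. Continue.

Call:
apply_moves([
  [[-1.1, 0.4, 1.1], [3.1, 8.1, 2.3], 9.5],
  [[-0.9, 0.4, 1.1], [3.2, 8.4, 2.1], 9.5],
  [[-0.7, 0.3, 1.1], [3.3, 8.6, 1.9], 9.5],
  [[-0.4, 0.3, 1.1], [3.3, 8.6, 1.5], 9.5],
  [[-0.2, 0.2, 1.2], [3.3, 8.3, 1.2], 9.5],
])

```text
t: 3.5
eef_pos: [349.7, 252.4, 204.2]
tcp_rot: [-0.997, 0.423, -1.164]
ft_force: [-0.0, 0.3, 0.1]
opening: 1.0
```

```bash
python3 go.py
```

```text
[504.20325617  83.70934946 207.05477668] [-0.04   0.368  2.612  2.988  0.975 -1.544] 2.1811520885724653e-10
t 3.5 q [ 0.115  0.055  2.424  1.291  0.531 -1.282]
[[[0.1, 0.1, 1.3], [3.6, 8.1, 1.1], 9.5], [[0.3, 0.0, 1.5], [3.8, 8.2, 0.8], 9.5], [[0.6, -0.0, 1.6], [4.0, 8.1, 0.4], 9.5], [[0.7, -0.1, 1.8], [4.1, 7.9, 0.1], 9.5], [[0.2, -0.0, 0.5], [1.0, 1.9, -0.0], 9.5]] left 1 end [408. 229. 223.]
```

Call:
apply_moves([
  [[0.1, 0.1, 1.3], [3.6, 8.1, 1.1], 9.5],
  [[0.3, 0, 1.5], [3.8, 8.2, 0.8], 9.5],
  [[0.6, 0, 1.6], [4, 8.1, 0.4], 9.5],
  [[0.7, -0.1, 1.8], [4.1, 7.9, 0.1], 9.5],
  [[0.2, 0, 0.5], [1, 1.9, 0], 9.5],
])

```text
t: 4.12
eef_pos: [406.8, 233.0, 221.3]
tcp_rot: [-1.089, 0.792, -1.788]
ft_force: [0.5, 1.1, 0.5]
opening: 1.001
```

```bash
cat > go.py <<'E'
from h import *
p,t=pose(-90,0,230,25)
q,e=ik(p,t,[-.03,.4,2.6,3,1.,-1.5]);print(p,q.round(3),e)
jplan([q],9.5)
q0=np.array(readout.state()["joints"])
for a in np.linspace(0,1,6):
    x,r=fk(q0+(q-q0)*a,PK)
    print([((x+r.apply([0,0,z])-O)@hx).round() for z in(-60,60)],x.round())
E
python3 go.py
```

```text
[464.40308956  79.7160128  222.05477668] [-0.069  0.29   2.685  2.956  0.97  -1.537] 6.913346813538131e-10
t 4.12 q [ 0.059  0.102  2.495  1.975  0.55  -1.346]
[[[0.1, 0.2, 1.1], [2.8, 8.3, 2.4], 9.5], [[0.3, -0.0, 1.8], [4.1, 8.2, 2.2], 9.5], [[0.5, -0.2, 2.5], [5.2, 7.5, 1.8], 9.5], [[0.6, -0.4, 3.2], [6.2, 6.8, 1.5], 9.5], [[0.7, -0.5, 3.6], [6.9, 5.7, 1.1], 9.5]] left 1 end [462. 125. 225.]
[np.float64(-160.0), np.float64(-71.0)] [406. 234. 222.]
[np.float64(-143.0), np.float64(-65.0)] [418. 226. 224.]
[np.float64(-122.0), np.float64(-59.0)] [434. 207. 226.]
[np.float64(-101.0), np.float64(-56.0)] [450. 175. 227.]
[np.float64(-83.0), np.float64(-59.0)] [461. 132. 225.]
[np.float64(-73.0), np.float64(-73.0)] [464.  80. 222.]
```

Call:
apply_moves([
  [[0.1, 0.2, 1.1], [2.8, 8.3, 2.4], 9.5],
  [[0.3, 0, 1.8], [4.1, 8.2, 2.2], 9.5],
  [[0.5, -0.2, 2.5], [5.2, 7.5, 1.8], 9.5],
  [[0.6, -0.4, 3.2], [6.2, 6.8, 1.5], 9.5],
  [[0.7, -0.5, 3.6], [6.9, 5.7, 1.1], 9.5],
])

```text
t: 4.75
eef_pos: [462.7, 132.1, 224.9]
tcp_rot: [-1.572, 1.121, -2.869]
ft_force: [-0.0, 0.5, 0.5]
opening: 0.998
```

```bash
cat > go.py <<'E'
from h import *
p,t=pose(-50,0,200,25)
plan(p,t,9.5)
q=np.array(readout.state()["joints"]);print(fk(q,PK)[0].round(1))
E
python3 go.py
```

```text
t 4.75 p [462.7 132.1 224.9] err [ 41.5 -48.4 -32.9] ang 10.0 F [-0.   0.5  0.5] op 1.0 q [-0.031  0.258  2.65   2.79   0.899 -1.481]
rows needed 1.3
[[[0.89, 1.92, 2.89], [4.5, 2.1, 0.4], 9.5], [[0.8, 2.14, 2.76], [4.5, 2.1, 0.4], 9.5], [[0, 0, 0], [0, 0, 0], 9.5], [[0, 0, 0], [0, 0, 0], 9.5], [[0, 0, 0], [0, 0, 0], 9.5]]
[461.7 132.6 226. ]
```

Call:
apply_moves([
  [[0.6, 1.3, 2], [3, 1.4, 0.3], 9.5],
  [[0.6, 1.3, 1.9], [3, 1.4, 0.3], 9.5],
  [[0.6, 1.4, 1.8], [3, 1.4, 0.3], 9.5],
  [[0, 0, 0], [0, 0, 0], 9.5],
  [[0, 0, 0], [0, 0, 0], 9.5],
])

```text
t: 5.38
eef_pos: [504.6, 91.3, 191.1]
tcp_rot: [-1.61, 1.14, -3.058]
ft_force: [0.3, -0.2, 0.3]
opening: 0.997
```

```bash
cat > go.py <<'E'
from h import *
p=read_camera("side"); t=read_camera("top"); save(p,"s1.png",(100,60,356,252),3)
find(p,["hood","sash_handle","roller","roller_switch_pivot","rod_switch_pivot"]);find(t,["hood","sash_handle","roller","roller_switch_pivot"])
p,t=pose(-50,0,97,25)
plan(p,t,9.5)
E
python3 go.py
```

```text
hood mark_of 0.67 [534.4  84.6  -2.1] [192. 231.]
sash_handle mark_of 0.78 [490.6  83.7 105.5] [198. 235.]
roller mark_of 0.59 [593.7   5.1  66.2] [202. 190.]
roller_switch_pivot mark_of 0.43 [674.1  22.7  68.6] [180. 170.]
rod_switch_pivot mark_of 0.51 [658.2 166.1  66.7] [137. 205.]
hood mark_of 0.61 [534.   87.8   5. ] [199. 197.]
sash_handle mark_of 0.78 [486.9  82.2 103.5] [196. 209.]
sash_handle mark_of 0.25 [535.9  88.3   5.2] [199. 197.]
roller mark_of 0.69 [534.2  87.9   3.9] [199. 197.]
roller mark_of 0.48 [593.5   5.9  68.1] [221. 178.]
roller_switch_pivot mark_of 0.55 [ 316.4 -480.6    3.3] [364. 260.]
t 5.92 p [504.9  89.8 191. ] err [  -0.7   -6.1 -101.9] ang 1.3 F [-0.4  0.6 -0.6] op 1.0 q [-0.038  0.438  2.635  2.976  1.073 -1.542]
rows needed 1.86
[[[4.65, 2.06, 0.37], [0.6, -0.2, -0.2], 9.5], [[4.65, 2.08, 0.34], [0.6, -0.2, -0.2], 9.5], [[0, 0, 0], [0, 0, 0], 9.5], [[0, 0, 0], [0, 0, 0], 9.5], [[0, 0, 0], [0, 0, 0], 9.5]]
```

View pics/s1.png

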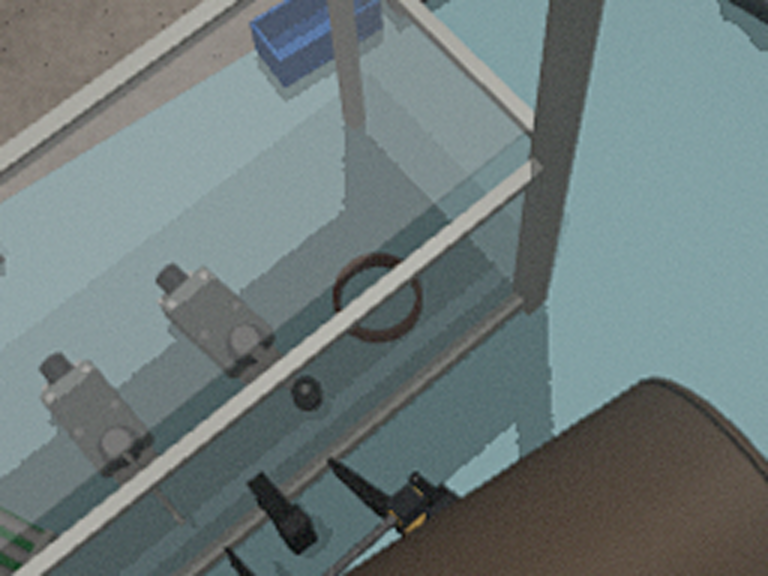

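Call:
apply_moves([
  [[3.2, 1.4, 0.3], [0.4, -0.1, -0.1], 9.5],
  [[3.1, 1.4, 0.2], [0.4, -0.1, -0.1], 9.5],
  [[3, 1.4, 0.2], [0.4, -0.1, -0.1], 9.5],
  [[0, 0, 0], [0, 0, 0], 9.5],
  [[0, 0, 0], [0, 0, 0], 9.5],
])

```text
t: 6.55
eef_pos: [505.9, 83.5, 88.4]
tcp_rot: [-1.572, 1.139, -3.044]
ft_force: [-0.9, 0.3, 0.5]
opening: 0.996
```

```bash
cat > go.py <<'E'
from h import *
p=read_camera("side"); save(p,"s2.png",(150,180,300,280),5)
p,t=pose(-50,0,97,25)
plan(p,t,9.5)
E
python3 go.py
```

```text
t 6.6 p [506.2  83.4  89. ] err [-2.   0.3  0.1] ang 0.4 F [ 0.7 -0.4  0.2] op 1.0 q [-0.038  0.908  2.713  3.019  1.617 -1.633]
rows needed 0.04
[[[0.07, -0.18, -0.05], [-0.1, -0.1, -0.4], 9.5], [[0, 0, 0], [0, 0, 0], 9.5], [[0, 0, 0], [0, 0, 0], 9.5], [[0, 0, 0], [0, 0, 0], 9.5], [[0, 0, 0], [0, 0, 0], 9.5]]
```

View pics/s2.png

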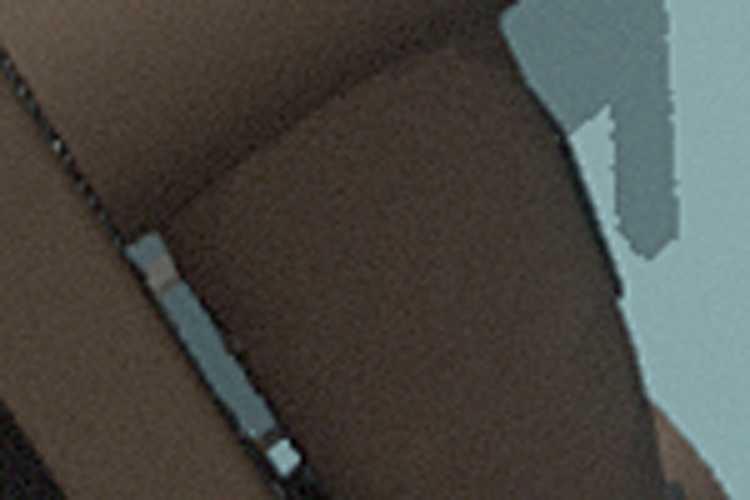

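The arm hides the handle in this view, so there is nothing to measure here. The pose is on target, so I close the fingers.

Call:
apply_moves([
  [[0, 0, 0], [0, 0, 0], 1.5],
  [[0, 0, 0], [0, 0, 0], 1.5],
  [[0, 0, 0], [0, 0, 0], 1.5],
  [[0, 0, 0], [0, 0, 0], 1.5],
  [[0, 0, 0], [0, 0, 0], 1.5],
])

```text
t: 7.22
eef_pos: [507.1, 83.5, 95.4]
tcp_rot: [-1.568, 1.152, -3.041]
ft_force: [0.2, 0.4, -0.7]
opening: 0.529
```

Call:
apply_moves([
  [[0, 0, 0], [0, 0, 0], 1.5],
  [[0, 0, 0], [0, 0, 0], 1.5],
  [[0, 0, 0], [0, 0, 0], 1.5],
  [[0, 0, 0], [0, 0, 0], 1.5],
  [[0, 0, 0], [0, 0, 0], 1.5],
])

```text
t: 7.85
eef_pos: [506.8, 87.0, 95.1]
tcp_rot: [-1.576, 1.152, -3.039]
ft_force: [-0.4, -0.1, 1.8]
opening: 0.252
```

```bash
cat > go.py <<'E'
from h import *
s=readout.state();print(s["opening"]*95,s["ft_force"],s["eef_pos"])
q=R.from_euler('xyz',s["tcp_rot"]);print((q.inv().apply([0,0,2.0])).round(3))
qq=np.array(s["joints"])
for dz in(0,60,120,180,230):
    j,e=ik(np.array(s["eef_pos"])+[0,0,dz],q,qq);print(dz,j.round(2),e.round(4))
E
python3 go.py
```

```text
23.899826242644497 [-0.43085232 -0.06912463  1.76651008] [506.81618551  86.97932511  95.11424447]
[-1.827 -0.814 -0.004]
0 [-0.04  0.9   2.71  3.01  1.61 -1.63] 0.0
60 [-0.04  0.62  2.67  3.01  1.3  -1.59] 0.0
120 [-0.04  0.35  2.61  2.98  0.97 -1.54] 0.0
180 [-0.04  0.13  2.52  2.93  0.67 -1.46] 0.0
230 [-0.04 -0.01  2.43  2.83  0.45 -1.35] 0.0
```

Call:
apply_moves([
  [[-1.4, -0.6, 0], [0, 0, 0], 1.5],
  [[-1.8, -0.8, 0], [0, 0, 0], 1.5],
  [[-2.3, -1, 0], [0, 0, 0], 1.5],
  [[-2.3, -1, 0], [0, 0, 0], 1.5],
  [[-2.3, -1, 0], [0, 0, 0], 1.5],
])

```text
t: 8.48
eef_pos: [506.4, 87.0, 195.3]
tcp_rot: [-1.58, 1.117, -3.041]
ft_force: [9.6, 6.4, -15.8]
opening: 0.247
```

```bash
cat > go.py <<'E'
from h import *
p=read_camera("side"); find(p,["sash_handle","sash"],("mark_of","look_for"))
s=readout.state();print(s["opening"]*95,s["ft_force"],s["eef_pos"],s["joints"])
plan([506.5,84.5,330],tool(YAW,25)*FL,1.5,vmax=25)
E
python3 go.py
```

```text
sash_handle mark_of 0.79 [489.   82.4 206.2] [194. 226.]
sash_handle look_for 0.68 [536.8 112.4 297.3] [164. 205.]Traceback (most recent call last):
  File "go.py", line 2, in <module>
    p=read_camera("side"); find(p,["sash_handle","sash"],("mark_of","look_for"))
                           ~~~~^^^^^^^^^^^^^^^^^^^^^^^^^^^^^^^^^^^^^^^^^^^^^^^^^
  File "h.py", line 15, in find
    for d in getattr(nets,k)(pic,n)[:2]:
             ~~~~~~~~~~~~~~~^^^^^^^
ValueError: it knows: bottle, hood, module, rod_switch_pivot, roller, roller_switch_pivot, sash_handle, tape
```

Call:
apply_moves([
  [[-2.3, -1, 0], [0, 0, 0], 1.5],
  [[-2.3, -1, 0], [0, 0, 0], 1.5],
  [[-2.3, -1, 0], [0, 0, 0], 1.5],
  [[-2.3, -1, 0], [0, 0, 0], 1.5],
  [[-2.3, -1, 0], [0, 0, 0], 1.5],
])

```text
t: 9.25
eef_pos: [506.2, 86.9, 307.6]
tcp_rot: [-1.581, 1.084, -3.041]
ft_force: [5.5, 17.7, -15.8]
opening: 0.248
```

```bash
cat > go.py <<'E'
from h import *
p=read_camera("side"); find(p,["sash_handle"])
plan([506.5,84.5,330],tool(YAW,25)*FL,1.5,vmax=25)
E
python3 go.py
```

```text
sash_handle mark_of 0.92 [492.   80.6 316.3] [188. 211.]
t 9.35 p [506.4  87.  310. ] err [ 0.1 -2.5 20. ] ang 2.6 F [-16.2  -3.9   3.4] op 0.25 q [-0.034  0.003  2.413  2.787  0.381 -1.303]
rows needed 0.81
[[[-1.77, -0.94, 0.24], [0.6, 0.0, 2.5], 1.5], [[0, 0, 0], [0, 0, 0], 1.5], [[0, 0, 0], [0, 0, 0], 1.5], [[0, 0, 0], [0, 0, 0], 1.5], [[0, 0, 0], [0, 0, 0], 1.5]]
```

Call:
apply_moves([
  [[-0.9, -0.4, 0], [0, 0, 0], 1.5],
  [[0, 0, 0], [0, 0, 0], 1.5],
  [[0, 0, 0], [0, 0, 0], 4],
  [[0, 0, 0], [0, 0, 0], 6],
  [[0, 0, 0], [0, 0, 0], 6],
])

```text
t: 9.98
eef_pos: [506.6, 87.2, 315.1]
tcp_rot: [-1.586, 1.084, -3.044]
ft_force: [-0.3, 0.4, 0.1]
opening: 0.508
```

Call:
apply_moves([
  [[0, 0, 0], [0, 0, 0], 6],
  [[0, 0, 0], [0, 0, 0], 6],
  [[0, 0, 0], [0, 0, 0], 6],
  [[0, 0, 0], [0, 0, 0], 6],
  [[0, 0, 0], [0, 0, 0], 6],
])

```text
t: 10.6
eef_pos: [506.7, 87.3, 315.1]
tcp_rot: [-1.586, 1.085, -3.044]
ft_force: [0.8, 0.7, -0.6]
opening: 0.631
```

```bash
cat > go.py <<'E'
from h import *
p=read_camera("side"); find(p,["sash_handle"])
s=readout.state();q0=np.array(s["joints"]);tt=R.from_euler('xyz',s["tcp_rot"])
for x,z in((-90,300),(-115,290),(-130,280)):
    P,t=pose(x,0,z,25); print(ik(P,t,q0))
P=np.array(s["eef_pos"])-hx*60; print(ik(P,tt,q0))
plan(P,tt,6)
E
python3 go.py
```

```text
sash_handle mark_of 0.61 [491.6  81.5 327.1] [187. 210.]
(array([-6.91438969e-02,  1.12847014e-03,  2.55473971e+00,  2.85136441e+00,
        5.62296738e-01, -1.39534737e+00]), np.float64(4.537128006631974e-10))
(array([-0.09451961, -0.0083526 ,  2.61959709,  2.8349551 ,  0.61917292,
       -1.4015161 ]), np.float64(3.458296760072699e-11))
(array([-0.11388961,  0.00601274,  2.66871432,  2.83164197,  0.68247296,
       -1.41873647]), np.float64(2.817538794867384e-13))
(array([-0.0811049 , -0.12796195,  2.49960493,  2.61859509,  0.35055825,
       -1.15884531]), np.float64(9.556998525894755e-09))
t 10.7 p [506.7  87.3 315.1] err [-59.7  -6.    0. ] ang 0.0 F [ 0.1  0.2 -1.1] op 0.63 q [-0.035 -0.011  2.399  2.751  0.352 -1.264]
rows needed 1.09
[[[1.4, -2.65, -0.03], [0.0, 0.0, 0.0], 6], [[1.4, -2.65, -0.03], [0.0, 0.0, 0.0], 6], [[0, 0, 0], [0, 0, 0], 6], [[0, 0, 0], [0, 0, 0], 6], [[0, 0, 0], [0, 0, 0], 6]]
```

Call:
apply_moves([
  [[0.9, -1.8, 0], [0, 0, 0], 6],
  [[0.9, -1.8, 0], [0, 0, 0], 6],
  [[0.9, -1.8, 0], [0, 0, 0], 6],
  [[0, 0, 0], [0, 0, 0], 6],
  [[0, 0, 0], [0, 0, 0], 6],
])

```text
t: 11.32
eef_pos: [446.1, 80.5, 316.9]
tcp_rot: [-1.585, 1.086, -3.044]
ft_force: [-0.7, -0.5, 0.3]
opening: 0.631
```

```bash
cat > go.py <<'E'
from h import *
p=read_camera("side"); t=read_camera("top"); find(p,["sash_handle","roller","roller_switch_pivot"]);find(t,["sash_handle","roller"])
r=np.array([593,5.3,65]); d=r-O; print("roller hood",d@hx,d@hy)
q0=np.array(readout.state()["joints"])
ry=d@hy; seed=q0
for x,y,z,dn in((-75,-20,200,30),(-60,ry-45,90,30),(0,ry-45,68,25),(60,ry-45,68,25),(65,ry+25,68,25)):
    P,t=pose(x,y,z,dn,0); seed,e=ik(P,t,seed); print(P.round(),seed.round(2),e.round(4))
P,t=pose(-75,-20,220,28,0); plan(P,t,0)
E
python3 go.py
```

```text
sash_handle mark_of 0.73 [491.1  83.4 324.8] [186. 211.]
roller mark_of 0.44 [591.1   9.5  69.5] [201. 191.]
sash_handle mark_of 0.69 [489.3  83.4 324.7] [181. 201.]
roller hood 47.56384311552359 -86.88251163543708
[464.  60. 200.] [-0.16  0.29  2.66  2.85  0.87 -1.51] 0.0
[490. -50.  90.] [-0.59  0.79  2.69  2.54  1.32 -1.79] 0.0
[550. -44.  68.] [-0.48  0.88  2.57  2.62  1.4  -1.74] 0.0
[610. -38.  68.] [-0.38  0.82  2.43  2.68  1.23 -1.62] 0.0
[608.  32.  68.] [-0.18  0.83  2.45  2.87  1.26 -1.61] 0.0
t 11.68 p [445.6  80.6 316.3] err [ 18.7 -21.  -96.3] ang 0.7 F [-0.5  0.9  0.5] op 0.63 q [-0.084 -0.134  2.497  2.599  0.344 -1.14 ]
rows needed 1.82
[[[3.87, 2.97, 1.18], [0.4, -0.0, -0.1], 0], [[3.87, 2.98, 1.16], [0.4, -0.0, -0.1], 0], [[0, 0, 0], [0, 0, 0], 0], [[0, 0, 0], [0, 0, 0], 0], [[0, 0, 0], [0, 0, 0], 0]]
```

Call:
apply_moves([
  [[2.6, 1.9, 0.8], [0.3, 0, 0], 0],
  [[2.6, 2, 0.8], [0.3, 0, 0], 0],
  [[2.6, 2, 0.8], [0.3, 0, 0], 0],
  [[0, 0, 0], [0, 0, 0], 0],
  [[0, 0, 0], [0, 0, 0], 0],
])

```text
t: 12.3
eef_pos: [465.8, 57.8, 219.0]
tcp_rot: [-1.566, 1.087, -3.042]
ft_force: [-0.5, -0.8, 0.0]
opening: 0.165
```

```bash
cat > go.py <<'E'
from h import *
P,t=pose(-60,-87-45,90,28,0); plan(P,t,0,vmax=45)
E
python3 go.py
```

```text
t 12.3 p [465.8  57.8 219. ] err [  24.7 -108.2 -129. ] ang 0.4 F [-0.5 -0.8  0. ] op 0.16 q [-0.165  0.239  2.661  2.837  0.855 -1.492]
rows needed 3.78
[[[2.7, 1.82, 2.74], [-0.1, -0.0, -0.1], 0], [[2.69, 1.82, 2.75], [-0.1, -0.0, -0.1], 0], [[2.69, 1.82, 2.75], [-0.1, -0.0, -0.1], 0], [[2.69, 1.82, 2.75], [-0.1, -0.0, -0.1], 0], [[0, 0, 0], [0, 0, 0], 0]]
```

Call:
apply_moves([
  [[2.7, 1.8, 2.7], [0, 0, 0], 0],
  [[2.7, 1.8, 2.8], [0, 0, 0], 0],
  [[2.7, 1.8, 2.8], [0, 0, 0], 0],
  [[2.7, 1.8, 2.7], [0, 0, 0], 0],
  [[0, 0, 0], [0, 0, 0], 0],
])

```text
t: 12.92
eef_pos: [495.7, -52.1, 99.3]
tcp_rot: [-1.539, 1.111, -3.009]
ft_force: [-1.2, -0.5, 0.4]
opening: 0.003
```

```bash
cat > go.py <<'E'
from h import *
p=read_camera("side"); find(p,["sash_handle","roller","roller_switch_pivot"])
P,t=pose(68,-87-42,66,25,0); plan(P,t,0,vmax=30)
E
python3 go.py
```

```text
sash_handle mark_of 0.63 [490.7  80.1 325.4] [188. 210.]
roller mark_of 0.6 [591.5  10.1  68.1] [201. 192.]
t 13.12 p [495.  -49.1 102.8] err [122.5  14.6 -36.8] ang 1.5 F [ 0.4 -0.2 -0. ] op 0.0 q [-0.596  0.819  2.713  2.521  1.426 -1.838]
rows needed 4.29
[[[-0.43, 2.54, -0.04], [0.0, 0.2, 0.2], 0], [[-0.42, 2.54, -0.04], [0.0, 0.2, 0.2], 0], [[-0.41, 2.54, -0.04], [0.0, 0.2, 0.2], 0], [[-0.4, 2.54, -0.04], [0.0, 0.2, 0.2], 0], [[-0.39, 2.55, -0.04], [0.0, 0.2, 0.2], 0]]
```

Call:
apply_moves([
  [[-0.4, 2.5, 0], [0, 0.2, 0.2], 0],
  [[-0.4, 2.5, 0], [0, 0.2, 0.2], 0],
  [[-0.4, 2.5, 0], [0, 0.2, 0.2], 0],
  [[-0.4, 2.5, 0], [0, 0.2, 0.2], 0],
  [[-0.4, 2.5, 0], [0, 0.2, 0.2], 0],
])

```text
t: 13.75
eef_pos: [619.0, -28.9, 79.8]
tcp_rot: [-1.556, 1.146, -3.02]
ft_force: [0.2, -0.5, -0.3]
opening: 0.001
```

```bash
cat > go.py <<'E'
from h import *
p=read_camera("side"); find(p,["sash_handle","roller","roller_switch_pivot"]); save(p,"s3.png",(100,100,300,250),4)
P,t=pose(70,-87-42,66,25,0); plan(P,t,0,vmax=30)
E
python3 go.py
```

```text
t 13.95 p [617.7 -29.4  78.9] err [  1.8  -5.  -12.9] ang 0.8 F [-0.7  0.3 -0. ] op 0.0 q [-0.353  0.792  2.417  2.695  1.205 -1.609]
rows needed 0.46
[[[1.12, 0.65, 0.5], [0.3, 0.5, -0.6], 0], [[0, 0, 0], [0, 0, 0], 0], [[0, 0, 0], [0, 0, 0], 0], [[0, 0, 0], [0, 0, 0], 0], [[0, 0, 0], [0, 0, 0], 0]]
```

View pics/s3.png

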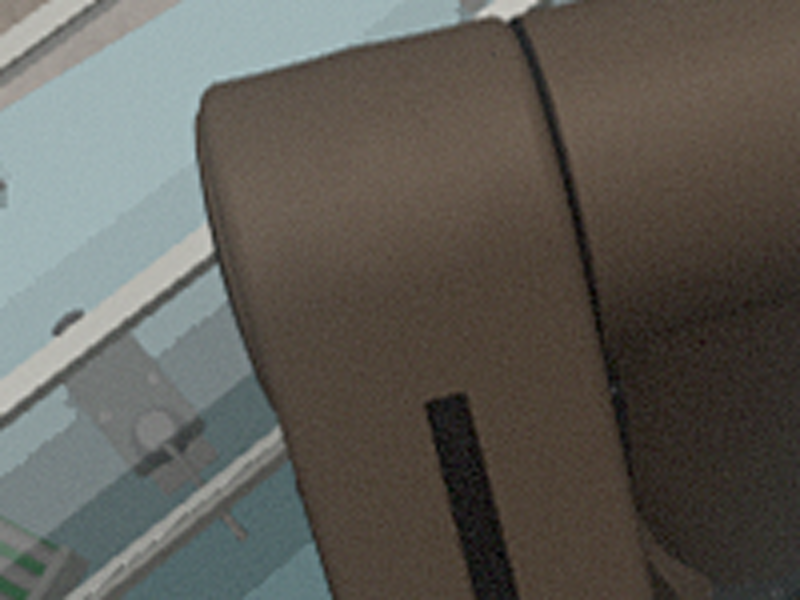

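Call:
apply_moves([
  [[0.9, 0.3, 0.2], [0.1, 0.2, -0.3], 0],
  [[0.8, 0.2, 0.2], [0.1, 0.2, -0.2], 0],
  [[0, 0, 0], [0, 0, 0], 0],
  [[0, 0, 0], [0, 0, 0], 0],
  [[0, 0, 0], [0, 0, 0], 0],
])

```text
t: 14.58
eef_pos: [613.5, -34.3, 60.8]
tcp_rot: [-1.571, 1.134, -3.041]
ft_force: [-0.4, 0.4, 0.8]
opening: 0.003
```

```bash
cat > go.py <<'E'
from h import *
p=read_camera("top"); find(p,["roller","roller_switch_pivot","sash_handle"]); save(p,"t3.png",(130,110,290,230),5)
s=readout.state();d=np.array(s["eef_pos"])-O;print("hood",d@hx,d@hy,d[2])
P,t=pose(66,-105,60,25,0); plan(P,t,0,vmax=10)
E
python3 go.py
```

```text
hood 64.0906168580549 -128.20815862350776 61.02235419033379
t 14.78 p [613.6 -34.2  61. ] err [-0.4 23.3 -1. ] ang 0.1 F [-0.5 -0.7  1. ] op 0.0 q [-0.365  0.836  2.423  2.697  1.239 -1.626]
rows needed 2.33
[[[0.0, 0.07, -0.77], [0.0, 0.0, 0.0], 0], [[0.0, 0.07, -0.77], [0.0, 0.0, 0.0], 0], [[0.0, 0.07, -0.77], [0.0, 0.0, 0.0], 0], [[0, 0, 0], [0, 0, 0], 0], [[0, 0, 0], [0, 0, 0], 0]]
```

View pics/t3.png

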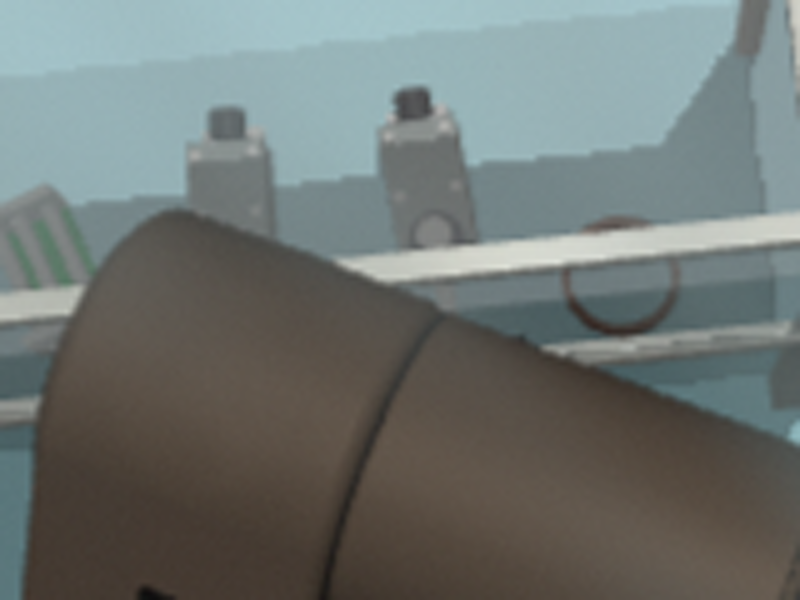

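Run:
```python
from h import *
p=read_camera("top")
for n,u in(("roller hub",(130+435/5,110+232/5)),("plunger",(130+412/5,110+100/5)),("rod plunger",(130+227/5,110+120/5))):
    P=ray(p,u,58 if "hub" in n else 25);d=P-O;print(n,P.round(),d@hx,d@hy)
```

```text
roller hub [669.  21.  58.] 124.63983793283764 -79.17269743166472
plunger [773.  42.  25.] 229.86591785262345 -68.43445493131257
rod plunger [759. 173.  25.] 229.34722760092103 63.82047405218138
```

Call:
apply_moves([
  [[0, 0, -0.8], [0, 0, 0], 0],
  [[0, 0, -0.8], [0, 0, 0], 0],
  [[0, 0, -0.8], [0, 0, 0], 0],
  [[0, 0, -0.8], [0, 0, 0], 0],
  [[0, 0, -0.8], [0, 0, 0], 0],
])

```text
t: 15.45
eef_pos: [609.0, 8.2, 61.1]
tcp_rot: [-1.57, 1.134, -3.041]
ft_force: [-2.0, -2.1, 1.0]
opening: 0.003
```

```bash
cat > go.py <<'E'
from h import *
F=[]
for i in range(5):
    p=read_camera("top"); F.append(readout.state()["ft_force"])
find(p,["roller","roller_switch_pivot"])
s=readout.state();d=np.array(s["eef_pos"])-O;F=np.array(F);print("hood",d@hx,d@hy,d[2],"F hood",(F@hx).mean(),(F@hy).mean(),(F@hy).std(),F[:,2].mean())
save(p,"p%d.png"%(s["t"]*100),(130,110,290,230),5)
P,t=pose(66,-57,60,25,0); plan(P,t,0,vmax=10)
E
python3 go.py
```

```text
hood 64.00628952033416 -86.52753175057883 61.1636887561814 F hood -1.4867538254480421 -0.9213806317716363 0.5006240826480661 0.349085449152183
t 15.8 p [609.3   7.3  61.2] err [-1.  29.6 -1.2] ang 0.0 F [-1.3 -1.2 -0.3] op 0.01 q [-0.252  0.842  2.446  2.809  1.272 -1.624]
rows needed 2.96
[[[0.01, 0.08, -0.98], [-0.0, 0.0, 0.0], 0], [[0.01, 0.08, -0.98], [-0.0, 0.0, 0.0], 0], [[0.01, 0.08, -0.98], [-0.0, 0.0, 0.0], 0], [[0, 0, 0], [0, 0, 0], 0], [[0, 0, 0], [0, 0, 0], 0]]
```

Call:
apply_moves([
  [[0, 0.1, -0.8], [0, 0, 0], 0],
  [[0, 0, -0.9], [0, 0, 0], 0],
  [[0, 0, -0.8], [0, 0, 0], 0],
  [[0, 0, 0], [0, 0, 0], 0],
  [[0, 0, 0], [0, 0, 0], 0],
])

```text
t: 16.42
eef_pos: [607.9, 33.4, 60.9]
tcp_rot: [-1.569, 1.135, -3.042]
ft_force: [-1.5, -2.4, 0.6]
opening: 0.002
```

```bash
python3 go.py; ls pics
```

```text
hood 65.19411061767542 -60.88475519021088 60.944999184788976 F hood -1.4917609067507283 -2.5545071815284373 0.3853314040734253 0.9181825850947453
t 16.77 p [607.9  32.9  60.9] err [ 0.4  3.9 -0.9] ang 0.1 F [-1.3 -1.8  0.4] op 0.0 q [-0.176  0.845  2.451  2.884  1.284 -1.615]
rows needed 0.41
[[[0.05, 0.11, -0.39], [-0.1, -0.0, -0.0], 0], [[0, 0, 0], [0, 0, 0], 0], [[0, 0, 0], [0, 0, 0], 0], [[0, 0, 0], [0, 0, 0], 0], [[0, 0, 0], [0, 0, 0], 0]]
p1580.png
p1677.png
s1.png
s2.png
s3.png
side0.png
t3.png
top0.png
```

View pics/p1677.png

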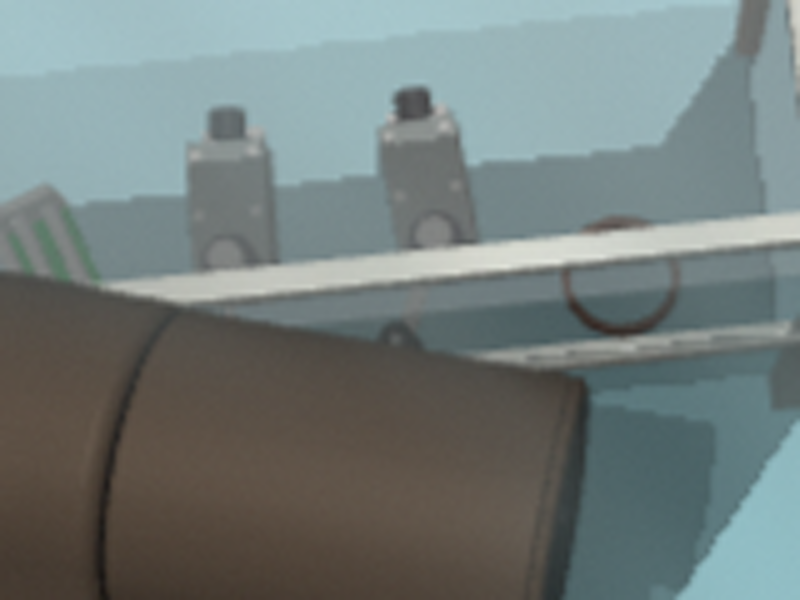

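Run:
```python
from h import *
p=read_camera("top")
H=ray(p,(217,156.4),58)
for n,u,z in(("arm",(418,297),52),("roller left",(380,335),77),("right",(420,345),77),("apex",(397,321),77),("centre?",(399,343),77)):
    d=ray(p,(130+u[0]/5,110+u[1]/5),z)-H; a,b=d@hx,d@hy; print(n,a.round(1),b.round(1),np.arctan2(b,-a)+.1)
# predicted pixel of roller top circle centre for theta
for th in(.3,.45,.55,.65,.8):
    c=H+80*(-hx*np.cos(th-.1)+hy*np.sin(th-.1)); c[2]=77
    m=(px(p,c)-[130,110])*5; e=c+13*hx; print(th,m.round(),"apex",((px(p,e)-[130,110])*5).round())
```

```text
arm -42.5 16.1 0.46283939027265264
roller left -70.8 41.1 0.6261381553920489
right -80.3 15.1 0.28570871837043194
apex -62.5 29.0 0.5340505249097817
centre? -77.5 28.9 0.4572633929698776
0.3 [419. 342.] apex [417. 323.]
0.45 [401. 339.] apex [399. 320.]
0.55 [390. 336.] apex [388. 317.]
0.65 [379. 331.] apex [377. 312.]
0.8 [363. 323.] apex [362. 303.]
```

Call:
apply_moves([
  [[0, 0, -0.7], [0, 0, 0], 0],
  [[0, 0, -0.7], [0, 0, 0], 0],
  [[0, 0, 0], [0, 0, 0], 0],
  [[0, 0, 0], [0, 0, 0], 0],
  [[0, 0, 0], [0, 0, 0], 0],
])

```text
t: 17.45
eef_pos: [606.3, 48.1, 61.0]
tcp_rot: [-1.569, 1.135, -3.042]
ft_force: [-1.7, -2.0, 1.3]
opening: 0.007
```

```bash
python3 go.py; ls pics/p*
```

```text
hood 65.09264573986617 -45.71616162953701 61.05076069454289 F hood -2.3166739144126587 -2.3630343153774915 0.1075596774861708 1.6368465620101378
t 17.8 p [606.3  48.   61.1] err [  2.  -11.1  -1.1] ang 0.1 F [-2.6 -3.7  1.8] op 0.0 q [-0.132  0.846  2.453  2.926  1.289 -1.609]
rows needed 1.14
[[[0.03, 0.06, 0.56], [-0.1, -0.0, -0.0], 0], [[0.03, 0.06, 0.56], [-0.1, -0.0, -0.0], 0], [[0, 0, 0], [0, 0, 0], 0], [[0, 0, 0], [0, 0, 0], 0], [[0, 0, 0], [0, 0, 0], 0]]
pics/p1580.png
pics/p1677.png
pics/p1780.png
```

View pics/p1780.png

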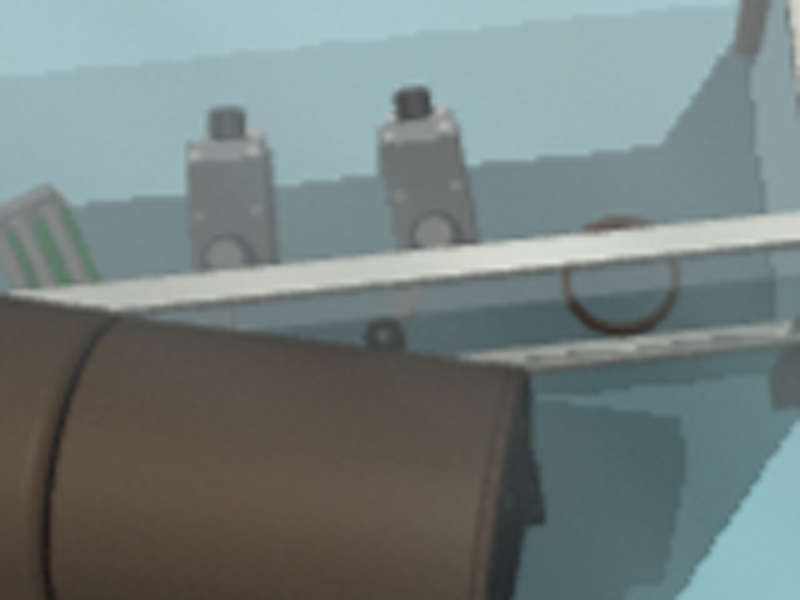

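The roller top now centres at about (383,335), which fits θ≈0.61 rad: past trip and clear of the stop. The rod at (232,315) is undisturbed, and the hold has lasted long enough, so I release to the right.

Call:
apply_moves([
  [[0, 0, 1.6], [0, 0, 0], 0],
  [[0, 0, 1.8], [0, 0, 0], 0],
  [[0, 0, 1.8], [0, 0, 0], 0],
  [[0, 0, 1.8], [0, 0, 0], 0],
  [[0, 0, 1.5], [0, 0, 0], 0],
])

```text
t: 18.42
eef_pos: [613.8, -35.5, 60.1]
tcp_rot: [-1.572, 1.132, -3.037]
ft_force: [-0.3, 0.6, -0.6]
opening: 0.007
```

```bash
cat > go.py <<'E'
from h import *
s=readout.state();d=np.array(s["eef_pos"])-O;print("hood",d@hx,d@hy,d[2])
P,t=pose(-62,-135,95,25,0); plan(P,t,0,vmax=30)
E
python3 go.py
```

```text
hood 64.16093852399143 -129.525875404196 60.062742101433585
t 18.43 p [613.8 -35.5  60.1] err [-125.   -18.    34.9] ang 0.4 F [-0.3  0.6 -0.6] op 0.01 q [-0.371  0.836  2.42   2.685  1.234 -1.626]
rows needed 4.37
[[[0.44, -2.58, 0.09], [0.1, 0.0, 0.0], 0], [[0.44, -2.58, 0.1], [0.1, 0.0, 0.0], 0], [[0.44, -2.58, 0.1], [0.1, 0.0, 0.0], 0], [[0.44, -2.58, 0.1], [0.1, 0.0, 0.0], 0], [[0.43, -2.58, 0.11], [0.1, 0.0, 0.0], 0]]
```

Call:
apply_moves([
  [[0.4, -2.6, 0.1], [0, 0, 0], 0],
  [[0.4, -2.6, 0.1], [0, 0, 0], 0],
  [[0.4, -2.6, 0.1], [0, 0, 0], 0],
  [[0.4, -2.6, 0.1], [0, 0, 0], 0],
  [[0.4, -2.6, 0.1], [0, 0, 0], 0],
])

```text
t: 19.05
eef_pos: [487.8, -53.7, 98.9]
tcp_rot: [-1.567, 1.137, -3.027]
ft_force: [0.1, 0.1, -0.3]
opening: 0.005
```

```bash
cat > go.py <<'E'
from h import *
p=read_camera("side"); t=read_camera("top")
find(p,["sash_handle","roller","rod_switch_pivot","tape","module","bottle"]);find(t,["sash_handle","roller","bottle"])
s=readout.state();print(s["t"],s["eef_pos"],s["ft_force"],s["qvel"])
a=cv2.resize(p["img"][80:270,60:260],None,fx=2,fy=2);b=cv2.resize(t["img"][80:270,60:260],None,fx=2,fy=2)
cv2.imwrite("pics/end.png",np.hstack([a,b])[:,:,::-1])
E
python3 go.py
```

```text
sash_handle mark_of 0.94 [491.   82.4 326.3] [187. 210.]
roller mark_of 0.57 [589.5   8.9  66.5] [202. 192.]
tape mark_of 0.45 [ 650.2 -107.6   -2.3] [226. 160.]
bottle mark_of 0.78 [ 316.7 -486.6    2.2] [405. 176.]
sash_handle mark_of 0.87 [487.3  84.6 325. ] [180. 201.]
bottle mark_of 0.96 [ 315.7 -482.     2.4] [365. 261.]
19.6 [488.55287228 -53.65640642  98.45291427] [0.08209769 0.12416485 0.42756022] [-0.00575144  0.00036342  0.00453651 -0.00229575  0.00120265 -0.0019378 ]
```

View pics/end.png

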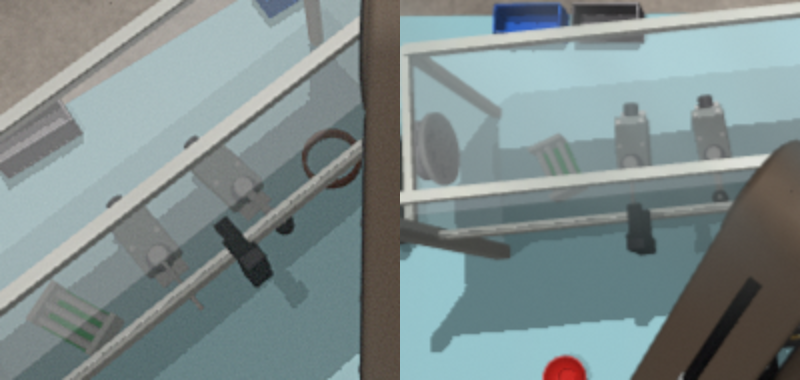

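```bash
python3 -c "
from cell import env
print(env.job_done())"
```

```text
the job is handed in; nothing more can be done
None
```

The job is done and handed in at about 20 s on the robot's clock, but no verdict was reported back.

- **Sash:** I gripped the handle, raised the sash about 220 mm and let go. The handle still read z ≈ 325 mm in the final pictures, against 104 mm at the start.
- **Roller arm:** I reached in under the sash with closed fingers, pushed the roller left towards the rod switch and held it for about 0.7 s, then backed out to the right. At the hold, the picture put the arm at about 0.6 rad.
- **Last checks:** The roller is back at its rest position to within 2–3 mm. The rod, tape, module and bottle look unmoved. The arm is clear of everything, with about 0 N on the wrist.

**What disagreed:**
- My first push fell short. Geometry said 0.65 rad, but the picture and the force both said about 0.46 rad, so I pushed 15 mm further.
- At the final hold I relied on the picture. The force readings there were noisy and looked a little low.
- In the last pictures the networks did not report the module or the rod switch, so I judged those two by eye.

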